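Complete the gate hardware kit

ROBOT

A 7-joint arm with a two-finger parallel gripper is mounted at the origin on a cart in front of the work surface, level with it; the furniture and walls round the work are solid. World frame = base frame: x ahead of the robot, y to its left, z up, the work surface at z = 0. Lengths are in m, angles in rad, forces in N, time in s.
With the tool pointing down it reaches from about 0.425 to 0.925 m from the base axis. Payload 6.8 kg.
Tool frame: the origin (TCP) lies midway between the tips of the shut fingers; the grasp point (between the pads) lies 19 mm behind it; z points along the fingers, y is the direction in which the jaws open and shut (so a half turn about z gives the same grasp; the last joint's range is limited). The gripper opens to 85 mm and grips with 20 to 120 N. Pads are 22 mm wide; open, the fingers measure 114 mm over their backs; the gripper's body (76 mm by 85 mm) begins 54 mm behind the grasp point. The pads swing forward as they close: fully open they stand 13 mm farther back than shut.
Start: joints at [-1.387, 0.477, 0.022, 1.555, -0.011, 1.109, -0.083], TCP at [0.194, 0.646, 0.193] pointing down, gripper open.
Joint ranges: [-2.96, 2.96], [-0.34, 2.1], [-1.41, 1.46], [0.24, 2.44], [-1.37, 4.51], [0.17, 1.92], [-2.96, 2.96]. Speed limits (rad/s): [2.39, 2.39, 3.14, 3.14, 3.14, 3.14, 3.14].

INTERFACE

Orientations are given as a unit quaternion [w, x, y, z].
In Python, from station import * gives the robot as it stands. The module is installed in compiled form; this text tells all that it offers.
- The arm moves only by the tool jog_arm, never from a script. Its arguments are lists of equal length, an entry for each row: "dp": the shift along the tool's x, y, z in units of 25 mm (1.0 is 25 mm), a list of three; "angular": the turn, a rotation vector about the tool's x, y, z in units of 5 degrees (1.0 is 5 degrees), a list of three; "claw": the finger opening in mm, from 0 to 85.4. A call has exactly 5 rows; each row is the pose to reach, as a shift and turn from the pose commanded when the call began, along the tool's axes at that moment; what a row does not reach only later rows make up. A row lasts 1/10 s, in which the tool goes at most 50 mm and 8.59 degrees, less where a joint would pass 70% of its speed; a pose out of reach is approached as far as the arm can. A call with a gripper value outside its range is refused whole. The fingers move at their own pace and stop on an object; "grip_force" is the grip in N (left out, the last holds). Time passes only in rows, so rows that repeat a pose let the fingers close, or fill a call up. It gives the time, the measured TCP pose, the force and the opening at its end, in the units of the state.
- get_obs(): the state, without advancing time (a new reading comes with each control period).
- read_camera(name): name is "scene" or "top"; returns a dict with "pixels" (420x560x3 uint8, blue, green, red), "camera_matrix" (3x3 intrinsics, pixels), "rvec" (rotation vector, rad) and "tvec" (3), from world to camera coordinates, as OpenCV has them. Camera axes: x right, y down, z forward; pixel columns grow to the right and rows downward; lengths in m; the calibration is good to about 2 mm. A picture is of the moment at which its call begins. There is no depth.
- hand_in(): hands the job in, once; it reports no verdict.
The state is a dict: "t": time; "q": joint angles; "joint_vel": joint speeds; "joint_torque": joint torques, N m; "eef_pos": TCP position; "tool_rot": TCP orientation; "contact_force": force on the tool from outside, world axes, zero at the start; "torque": the same for the moment, N m; "gripper_width": opening from 0.0 (shut) to 1.0 (fully open).
Only numpy, scipy, OpenCV 4.12 (cv2) and the standard library are available. Lean on these libraries where they do the work, as an engineer would, in place of code of your own. Each camera call takes 0.05 s, during which the arm holds its last target.

TASK

Complete the gate hardware kit in the wooden tray so that it holds exactly one brass padlock, one steel angle bracket and one hex nut, one item to a compartment, each lying on the tray floor the same way up as it lies now. One item is already in the tray: take only what is missing from the cork mat, do not add a second of the kind that is there, and leave the spares outside the tray, on the bench.

Things in the scene. Friction and masses are not known exactly. Their poses are not given: they have to be found in the camera images.
- kit_tray: fixed wooden tray, 122 (x) x 336 (y) mm, walls 6 mm thick and 24 mm high from the bench, floor 6 mm thick. Two dividers make three equal compartments in a row along its y axis, each 110 (x) x 104 (y) mm inside, centred at y = -110, 0 and +110 mm. Origin at the centre of its underside on the bench; z up. One compartment already holds a padlock or a bracket, the other two are empty
- padlock_1: brass padlock lying flat, 61 x 40 x 17 mm: solid brass block 34 (x) x 40 (y) x 17 mm from x = -3 to +31 mm, steel shackle on the -x side; 0.12 kg. Origin on its underside at mid-length; z up. Easy grasp: across the 40 mm (along y) at x = +14 mm, low down. It starts in the tray or on the cork mat.
- padlock_2: a second, identical brass padlock lying flat, 61 x 40 x 17 mm: solid brass block 34 (x) x 40 (y) x 17 mm from x = -3 to +31 mm, steel shackle on the -x side; 0.12 kg. Origin on its underside at mid-length; z up. Easy grasp: across the 40 mm (along y) at x = +14 mm, low down. It starts on the cork mat.
- bracket_1: plain steel angle bracket, 40 mm wide (y): flat foot 60 (x) x 40 x 5 mm on the surface, and a 5 mm thick upright leg at the -x end (x = -30 to -25 mm) reaching 45 mm above the underside; 0.12 kg. Origin at the centre of the foot's underside; z up. Easy grasp: across the 40 mm (along y) at x = -12 mm, fingertips low enough to take the foot's edges too. It starts in the tray or on the cork mat.
- bracket_2: a second, identical plain steel angle bracket, 40 mm wide (y): flat foot 60 (x) x 40 x 5 mm on the surface, and a 5 mm thick upright leg at the -x end (x = -30 to -25 mm) reaching 45 mm above the underside; 0.12 kg. Origin at the centre of the foot's underside; z up. Easy grasp: across the 40 mm (along y) at x = -12 mm, fingertips low enough to take the foot's edges too. It starts on the cork mat.
- nut: large plain steel hex nut lying flat, 30 mm over the corners (x), 26 mm across the flats (y), 13 mm high; 0.03 kg. Origin at the centre of its underside; z up. Easy grasp: across the flats, along y. The only nut; it starts on the cork mat. The mat is 6 mm thick (its top level with the tray floor) and also carries a roll of black tape, 68 mm across and 18 mm high, that is no part of the kit

How it is judged:
By the outcome, as a careful person would: the job done as asked, in the order asked, and still so for the second after the job is handed in, with the robot touching nothing.
It also fails if it takes over 58 s, if anything falls off the work surface, if the arm or the gripper's body presses on something with over 40 N, if the wrist force passes 120 N, or if a joint passes its speed limit or range.

## Working session

There is one attempt and no reset: what is moved stays moved. The work goes in short steps, Python scripts to look and compute and a tool call to move; the robot and the scene stay as the last step left them, time stands still between calls to the robot, and variables do not carry over. Pictures are saved under pics/ and viewed, and the job is handed in when it is done.

Besides the shell and the picture viewer there is one more tool, called after "Call:" as name(argument=value, ...) on one line, values as JSON. jog_arm: Moves the arm, as the interface text tells. Its arguments: {"type":"object","properties":{"dp":{"type":"array","items":{"type":"array","items":{"type":"number"}}},"angular":{"type":"array","items":{"type":"array","items":{"type":"number"}}},"claw":{"type":"array","items":{"type":"number"}},"grip_force":{"type":"number"}},"required":["dp","angular","claw"]}

```bash
mkdir -p pics; python3 - <<'E'
from station import *
import cv2,pickle
o=get_obs();print(o['t'],o['eef_pos'],o['tool_rot'],o['gripper_width'])
for n in("top","scene"):
    c=read_camera(n);cv2.imwrite(f'pics/{n}0.png',c['pixels']);pickle.dump(c,open(f'{n}.pkl','wb'))
    print(n,c['camera_matrix'],c['rvec'],c['tvec'])
E
```

```text
0.0 [0.19398298 0.64584848 0.19212812] [-8.52066485e-05  1.45370120e-01  9.89376932e-01 -8.98237459e-04] 1.0007461874195018
top [[380.25217375   0.         276.97594966]
 [  0.         380.25217375 208.9449214 ]
 [  0.           0.           1.        ]] [ 2.14954495 -2.1599598   0.12282249] [7.62933832e-04 4.56448919e-01 1.02050766e+00]
scene [[458.54337373   0.         274.60296304]
 [  0.         458.54337373 208.43831434]
 [  0.           0.           1.        ]] [ 2.28898306 -0.82679548  0.3030626 ] [-0.38036844  0.2471824   1.08310045]
```

View pics/top0.png

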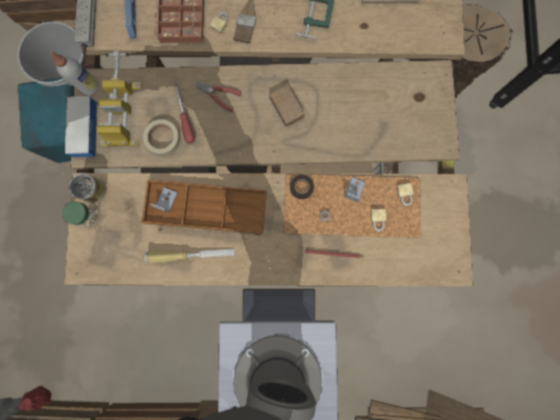

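View pics/scene0.png

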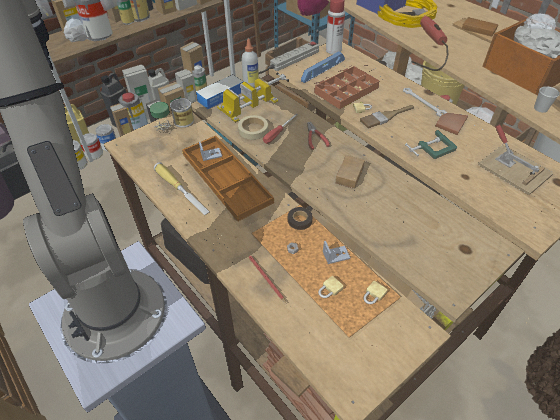

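```bash
cat > h.py <<'E'
import numpy as np,cv2,pickle
def ld(n): return pickle.load(open(f'{n}.pkl','rb'))
def unproj(c,u,v,z):
    R=cv2.Rodrigues(np.array(c['rvec']))[0];t=np.array(c['tvec']).ravel()
    d=R.T@np.linalg.inv(c['camera_matrix'])@np.array([u,v,1.]);o=-R.T@t
    return o+d*(z-o[2])/d[2]
def proj(c,p):
    return cv2.projectPoints(np.array(p,float).reshape(-1,3),np.array(c['rvec']),np.array(c['tvec']),c['camera_matrix'],None)[0].reshape(-1,2)
def crop(c,x0,y0,x1,y1,k,f):
    im=cv2.resize(c['pixels'][y0:y1,x0:x1],None,fx=k,fy=k,interpolation=cv2.INTER_CUBIC)
    cv2.imwrite(f,im)
E
python3 - <<'E'
from h import *
t=ld('top');s=ld('scene')
print(proj(t,[[0.194,.646,.193],[0,0,0],[.5,0,0],[.5,.1,0]]),proj(s,[[0.194,.646,.193]]))
crop(t,280,165,430,245,5,'pics/mat.png');crop(t,135,170,275,245,5,'pics/tray.png')
crop(s,250,195,410,340,5,'pics/smat.png')
E
```

```text
[[-10.21462215 317.07918508]
 [277.26022704 379.02271769]
 [276.48339192 194.93613284]
 [241.34431865 195.13248462]] [[57.0354012  92.46185275]]
```

View pics/mat.png

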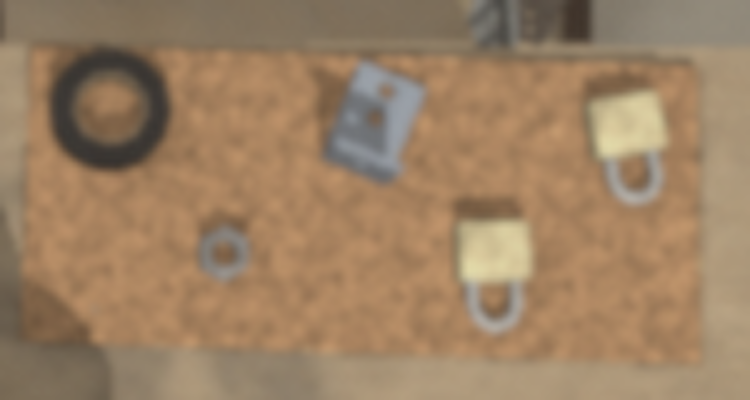

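View pics/tray.png

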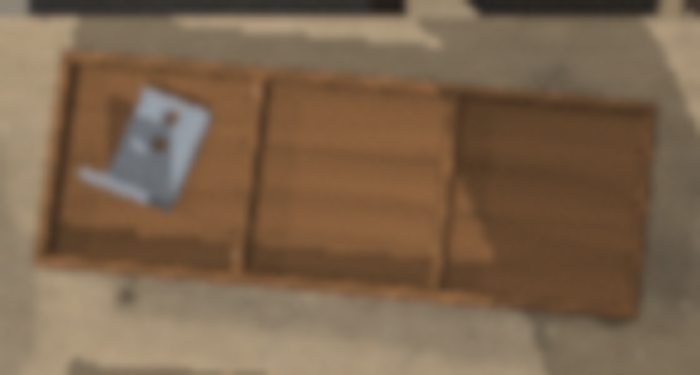

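View pics/smat.png

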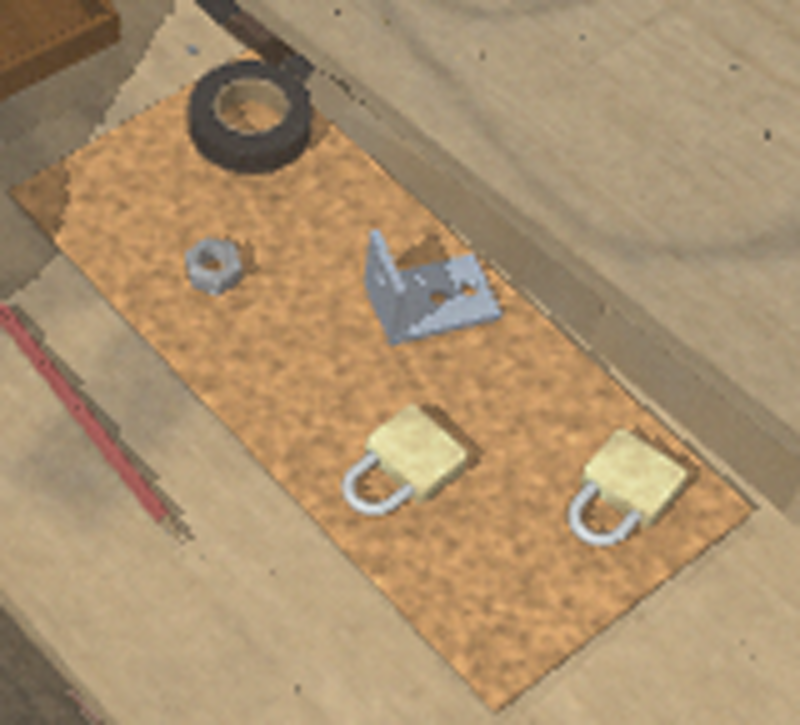

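```bash
python3 - <<'E'
from h import *
t=ld('top');s=ld('scene')
crop(t,310,200,342,232,18,'pics/nt.png');crop(s,280,235,308,263,18,'pics/ns.png')
a=cv2.imread('pics/nt.png');b=cv2.imread('pics/ns.png')
b=cv2.resize(b,None,fx=1,fy=1);h=min(a.shape[0],b.shape[0]);cv2.imwrite('pics/n.png',np.hstack([a[:h,:400],b[:h,:400]]))
crop(t,365,200,395,235,16,'pics/pt.png');crop(s,315,270,348,302,16,'pics/ps.png')
a=cv2.imread('pics/pt.png');b=cv2.imread('pics/ps.png');h=min(a.shape[0],b.shape[0]);
print(a.shape,b.shape);cv2.imwrite('pics/p.png',np.hstack([a[:h,:400],b[:h,:400]]))
E
```

```text
(560, 480, 3) (512, 528, 3)
```

View pics/nt.png

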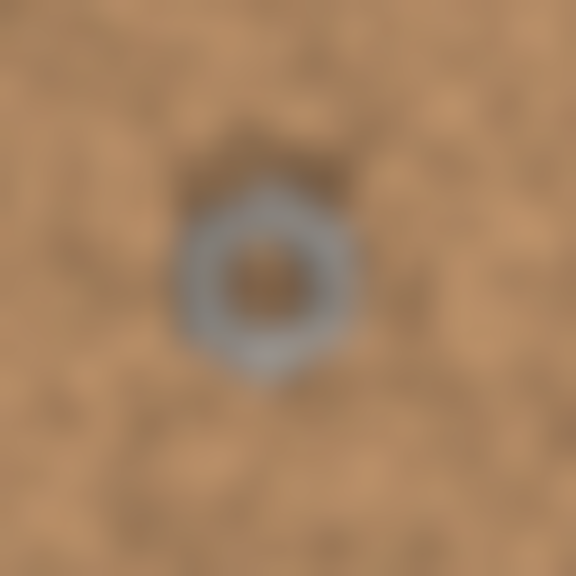

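View pics/ns.png

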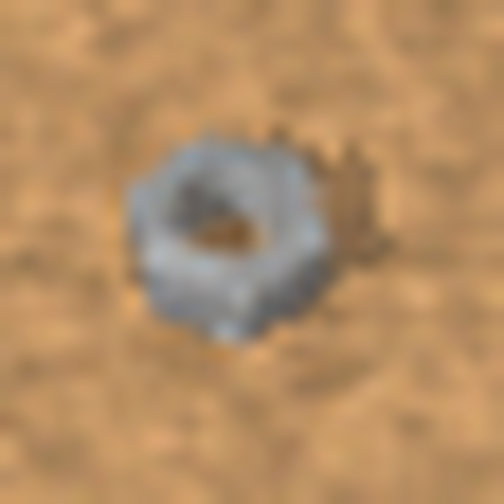

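View pics/pt.png

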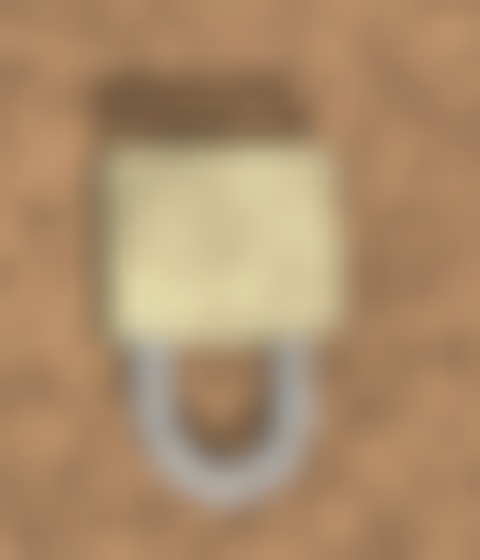

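View pics/ps.png

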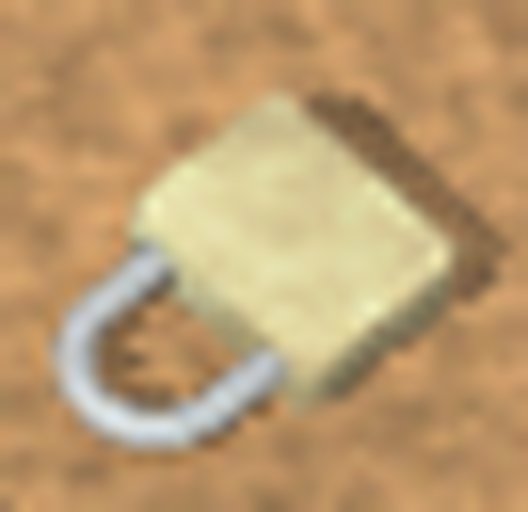

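```bash
python3 - <<'E'
from h import *
np.set_printoptions(precision=4,suppress=True)
t=ld('top');s=ld('scene')
def U(c,pts,k,ox,oy,z): return np.array([unproj(c,(x+.5)/k-.5+ox,(y+.5)/k-.5+oy,z)[:2] for x,y in pts])
a=U(t,[(105,145),(325,143),(343,335),(118,338)],16,365,200,.023)
b=U(s,[(283,92),(450,255),(310,385),(140,208)],16,315,270,.023)
for p in(a,b):print(p,p.mean(0),[np.linalg.norm(p[i]-p[i-1]) for i in range(4)])
print('shackle',U(t,[(228,500)],16,365,200,.014),U(s,[(130,440)],16,315,270,.012))
print('nut',U(t,[(267,283),(270,180),(266,388)],18,310,200,.019),U(s,[(222,213)],18,280,235,.019))
c=U(t,[(65,52),(655,103),(635,318),(38,263)],5,135,170,.024)
print('tray',c,c.mean(0),[np.linalg.norm(c[i]-c[i-1]) for i in range(4)])
crop(s,175,125,280,225,7,'pics/st.png')
E
```

```text
[[ 0.4566 -0.2616]
 [ 0.4568 -0.2995]
 [ 0.4235 -0.3013]
 [ 0.4232 -0.2627]] [ 0.44   -0.2813] [np.float64(0.03349250494428678), np.float64(0.03793578898600514), np.float64(0.033347179215478466), np.float64(0.03865444395888832)]
[[ 0.4579 -0.2643]
 [ 0.4567 -0.3012]
 [ 0.4249 -0.3038]
 [ 0.4268 -0.2654]] [ 0.4416 -0.2837] [np.float64(0.031103491873474325), np.float64(0.03690873474366339), np.float64(0.031977817987231386), np.float64(0.03847634708677457)]
shackle [[ 0.3957 -0.2829]] [[ 0.4031 -0.2892]]
nut [[ 0.4392 -0.1326]
 [ 0.4552 -0.1334]
 [ 0.423  -0.1322]] [[ 0.4422 -0.132 ]]
tray [[0.5405 0.3607]
 [0.5097 0.03  ]
 [0.39   0.0411]
 [0.422  0.3712]] [0.4656 0.2008] [np.float64(0.11900877123925466), np.float64(0.332058698559216), np.float64(0.12016151261519986), np.float64(0.3316542885388067)]
```

View pics/st.png

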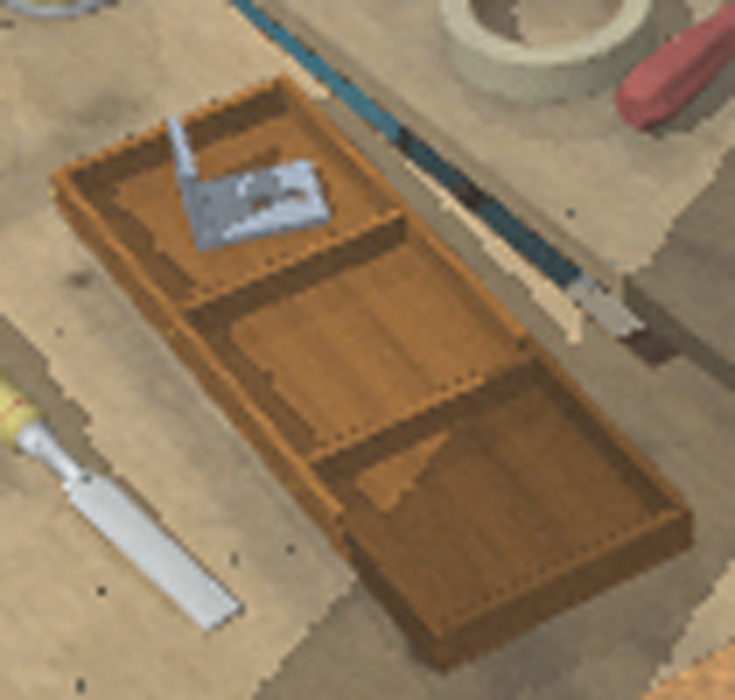

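```bash
cat > d.py <<'E'
import sys,numpy as np
from scipy.spatial.transform import Rotation as Ro
from station import *
def D(x,y,z,yaw):  # yaw deg: jaw y-axis angle from world y
    o=get_obs();q=o['tool_rot'];R=Ro.from_quat([q[1],q[2],q[3],q[0]])
    p=np.array(o['eef_pos'])
    c,s=np.cos(np.radians(yaw)),np.sin(np.radians(yaw))
    T=Ro.from_matrix(np.array([[-c,-s,0],[-s,c,0],[0,0,-1]]).T if 0 else np.column_stack([[-c,-s,0],[-s,c,0],[0,0,-1]]))
    dp=R.inv().apply(np.array([x,y,z])-p)/.025
    w=(R.inv()*T).as_rotvec(degrees=True)/5
    print('t %.2f p %s dp %s ang %s F %s w %.3f'%(o['t'],p.round(4),dp.round(3),w.round(3),np.round(o['contact_force'],1),o['gripper_width']), 'yaw',np.degrees(np.arctan2(-R.as_matrix()[0,1],R.as_matrix()[1,1])).round(2))
for a in sys.argv[1:]: D(*map(float,a.split(',')))
E
python3 d.py .48,.3,.17,0 .5,0,.17,0
```

```text
t 0.10 p [0.194  0.6459 0.1922] dp [-14.935  -9.958   0.907] ang [-1.900e-02 -1.000e-03 -3.344e+00] F [-0.5 -0.3 -0. ] w 1.002 yaw -16.72
t 0.10 p [0.194  0.6459 0.1922] dp [-19.153 -21.221   0.926] ang [-1.900e-02 -1.000e-03 -3.344e+00] F [-0.5 -0.3 -0. ] w 1.002 yaw -16.72
```

Call:
jog_arm(dp=[[-1.0,-0.7,0],[-2.2,-1.5,0.2],[-3.5,-2.3,0.4],[-4.8,-3.2,0.5],[-6,-4,0.6]], angular=[[0,0,-0.4],[0,0,-0.8],[0,0,-1.3],[0,0,-1.8],[0,0,-2.2]], claw=[85,85,85,85,85])

```text
t: 0.6
eef_pos: [0.3101, 0.5055, 0.1775]
tool_rot: [-0.0, 0.049, 0.999, -0.001]
contact_force: [0.0, 0.4, -0.1]
gripper_width: 0.995
```

```bash
python3 d.py .48,.3,.17,0 .5,0,.17,0
```

```text
t 0.60 p [0.3101 0.5055 0.1775] dp [-7.574 -7.511  0.308] ang [-1.40e-02 -1.00e-03 -1.13e+00] F [ 0.   0.4 -0.1] w 0.995 yaw -5.65
t 0.60 p [0.3101 0.5055 0.1775] dp [ -9.552 -19.374   0.323] ang [-1.40e-02 -1.00e-03 -1.13e+00] F [ 0.   0.4 -0.1] w 0.995 yaw -5.65
```

Works as expected, reached in full.

Call:
jog_arm(dp=[[-1.2,-1.3,0],[-2.4,-2.7,0.1],[-3.6,-4.1,0.2],[-4.8,-5.5,0.3],[-6,-6.9,0.3]], angular=[[0,0,-0.2],[0,0,-0.4],[0,0,-0.6],[0,0,-0.8],[0,0,-1.1]], claw=[85,85,85,85,85])

```text
t: 1.1
eef_pos: [0.4415, 0.319, 0.1701]
tool_rot: [-0.0, 0.001, 1.0, -0.0]
contact_force: [1.2, 0.3, -0.6]
gripper_width: 0.993
```

Call:
jog_arm(dp=[[-0.5,-1.8,0],[-1,-3.6,0],[-1.4,-5.4,0],[-1.7,-7.2,0],[-1.8,-9,0]], angular=[[0,0,0],[0,0,0],[0,0,0],[0,0,0],[0,0,0]], claw=[85,85,80,70,65])

```text
t: 1.6
eef_pos: [0.4855, 0.0937, 0.1705]
tool_rot: [0.0, 0.002, 1.0, -0.0]
contact_force: [-0.4, -0.5, -0.2]
gripper_width: 0.764
```

```bash
python3 d.py .441,-.282,.12,0 
```

```text
t 1.60 p [0.4855 0.0937 0.1705] dp [  1.717 -15.037   2.021] ang [-0.001  0.001 -0.048] F [-0.4 -0.5 -0.2] w 0.764 yaw -0.24
```

Call:
jog_arm(dp=[[0,-1.6,0],[0.1,-3.2,0],[0.3,-4.8,0.3],[0.5,-6.4,0.6],[0.8,-8,1]], angular=[[0,0,0],[0,0,0],[0,0,0],[0,0,0],[0,0,0]], claw=[65,65,65,65,65])

```text
t: 2.1
eef_pos: [0.4644, -0.1057, 0.1455]
tool_rot: [0.0, 0.002, 1.0, 0.0]
contact_force: [-0.3, 0.3, -0.1]
gripper_width: 0.762
```

Call:
jog_arm(dp=[[0.2,-1.6,0.2],[0.4,-3.2,0.4],[0.6,-4.8,0.6],[0.8,-6.2,0.8],[0.9,-7,1]], angular=[[0,0,0],[0,0,0],[0,0,0],[0,0,0],[0,0,0]], claw=[65,65,65,65,65])

```text
t: 2.6
eef_pos: [0.44, -0.2822, 0.1203]
tool_rot: [-0.0, 0.004, 1.0, -0.001]
contact_force: [0.1, 0.2, -0.6]
gripper_width: 0.757
```

```bash
python3 d.py .441,-.282,.007,0; python3 - <<'E'
from h import *
from station import *
for n in("top","scene"):
    c=read_camera(n);pickle.dump(c,open(n+'1.pkl','wb'))
    if n=='top': crop(c,330,170,430,250,6,'pics/a1.png')
    else: crop(c,250,150,410,320,4,'pics/b1.png')
E
```

```text
t 2.60 p [ 0.44   -0.2822  0.1203] dp [-0.042  0.013  4.532] ang [-0.012 -0.005 -0.083] F [ 0.1  0.2 -0.6] w 0.757 yaw -0.41
```

View pics/b1.png

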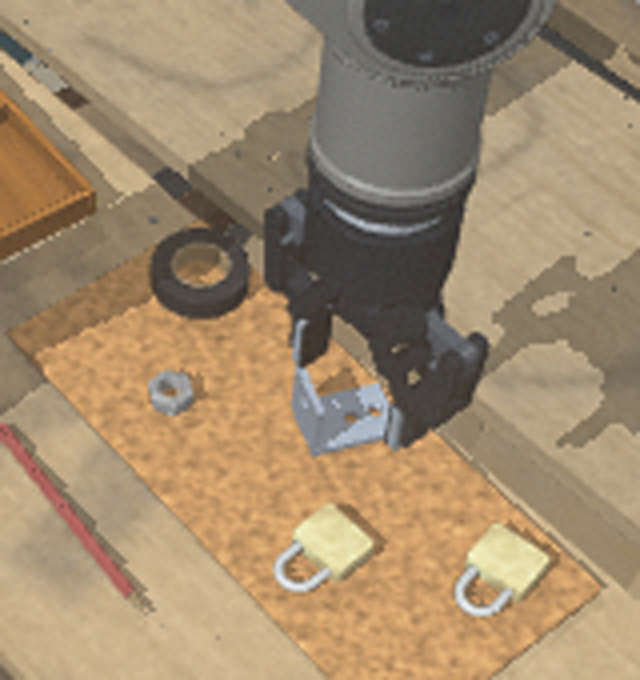

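View pics/a1.png

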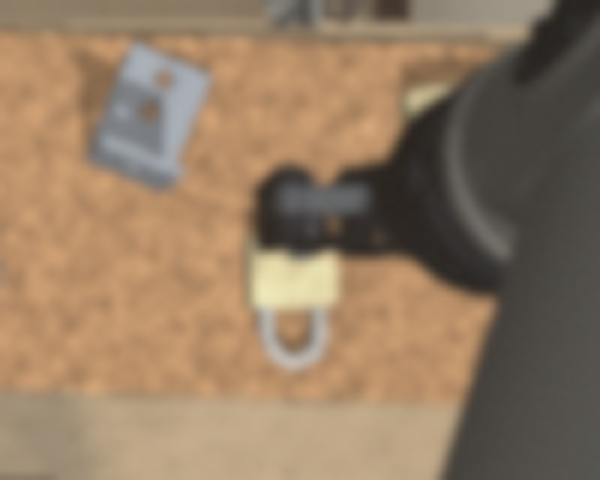

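Call:
jog_arm(dp=[[-0.04,0,1],[-0.04,0,2],[-0.04,0,2.8],[-0.04,0,3.2],[-0.04,0,3.2]], angular=[[0,0,0],[0,0,-0.1],[0,0,-0.1],[0,0,-0.1],[0,0,-0.1]], claw=[65,65,65,65,65])

```text
t: 3.2
eef_pos: [0.4417, -0.2777, 0.0395]
tool_rot: [-0.001, -0.003, 1.0, 0.001]
contact_force: [-0.4, 0.4, 0.6]
gripper_width: 0.763
```

```bash
python3 d.py .441,-.282,.007,0; python3 - <<'E'
from h import *
from station import *
for n in("top","scene"):
    c=read_camera(n);pickle.dump(c,open(n+'1.pkl','wb'))
    if n=='top': crop(c,340,180,420,240,8,'pics/a2.png')
    else: crop(c,270,200,390,310,6,'pics/b2.png')
E
```

```text
t 3.20 p [ 0.4417 -0.2777  0.0395] dp [ 0.024 -0.175  1.301] ang [ 0.017 -0.028  0.068] F [-0.4  0.4  0.6] w 0.763 yaw 0.34
```

View pics/b2.png

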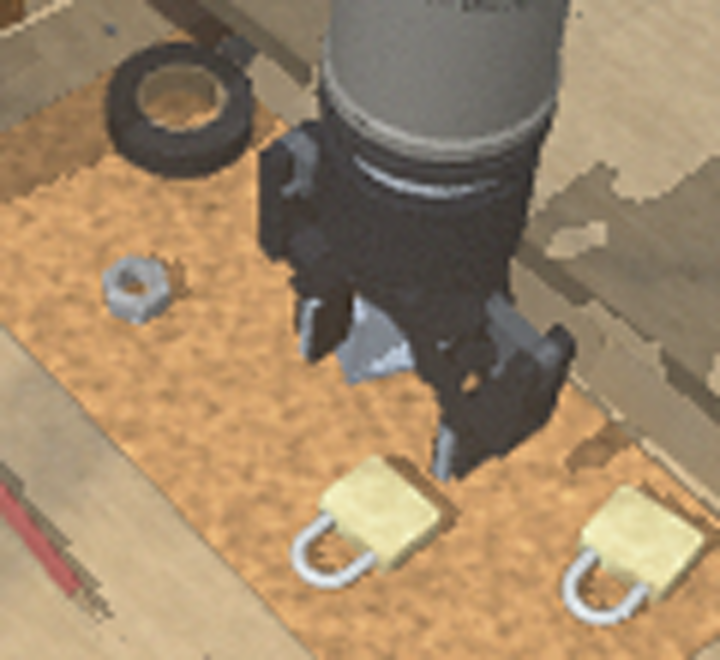

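View pics/a2.png

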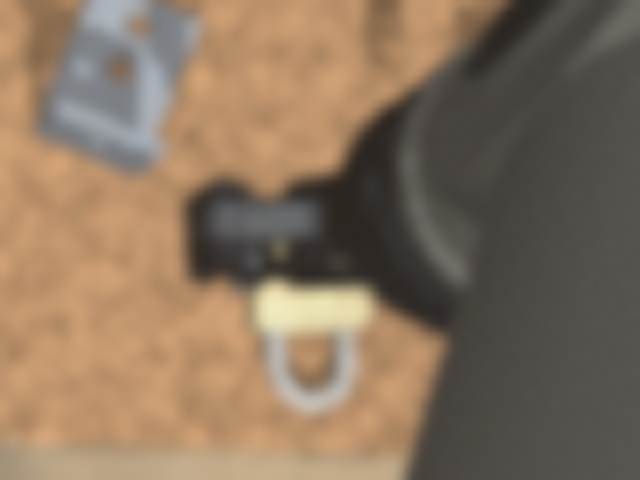

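```bash
python3 - <<'E'
from h import *
from station import *
o=get_obs();print(np.round(o['q'],3),o['eef_pos'],o['joint_vel'],o['torque'])
for n,x0,y0,k in(('scene1',270,200,6),('top1',340,180,8)):
    c=ld(n)
    print(n,(proj(c,[[.4417,-.2777+d,.0395+.007] for d in(-.0325,.0325)]+[[.441,-.282,.023]])-[x0,y0])*k)
E
python3 d.py .441,-.282,.007,0
```

```text
[ 0.159  0.456  0.355  2.062 -0.251  0.664  2.256] [ 0.44284219 -0.27882564  0.04115468] [ 0.0003671  -0.01251031  0.00628127 -0.00708189  0.00108054 -0.00153385
  0.00107207] [-0.04209297 -0.01335658  0.02508786]
scene1 [[431.18101218 516.54280365]
 [316.01086253 410.07409998]
 [374.07762892 502.91766181]]
top1 [[411.23205815 263.39227951]
 [218.10576506 264.39867808]
 [309.57429101 273.41174332]]
t 3.30 p [ 0.4428 -0.2788  0.0412] dp [ 0.075 -0.126  1.366] ang [-0.001  0.006  0.061] F [ 0.  -0.2  0.4] w 0.764 yaw 0.31
```

```bash
python3 - <<'E'
from h import *
for n,x0,y0,k in(('scene1',270,200,6),('top1',340,180,8)):
    c=ld(n)
    R=cv2.Rodrigues(c['rvec'])[0];print('cam',-R.T@c['tvec'])
    for z in(.04,.05,.06,.08,.1,.13):
        print(n,z,((proj(c,[[.442,-.279+d,z] for d in(-.0325,.0325)])-[x0,y0])*k).round().tolist())
E
python3 d.py .441,-.282,.007,0
python3 - <<'E'
from h import *
c=ld('scene1');crop(c,310,220,370,285,10,'pics/b3.png')
E
```

```text
cam [-0.0416257  -0.6637136   0.96780031]
scene1 0.04 [[432.0, 527.0], [318.0, 421.0]]
scene1 0.05 [[435.0, 513.0], [319.0, 407.0]]
scene1 0.06 [[438.0, 499.0], [321.0, 392.0]]
scene1 0.08 [[443.0, 471.0], [325.0, 363.0]]
scene1 0.1 [[448.0, 441.0], [328.0, 333.0]]
scene1 0.13 [[457.0, 395.0], [334.0, 286.0]]
cam [ 0.32897055 -0.00952335  1.06839588]
top1 0.04 [[409.0, 265.0], [218.0, 266.0]]
top1 0.05 [[418.0, 261.0], [224.0, 262.0]]
top1 0.06 [[427.0, 258.0], [231.0, 259.0]]
top1 0.08 [[445.0, 251.0], [245.0, 252.0]]
top1 0.1 [[464.0, 244.0], [260.0, 245.0]]
top1 0.13 [[494.0, 232.0], [283.0, 234.0]]
t 3.30 p [ 0.4428 -0.2788  0.0412] dp [ 0.075 -0.126  1.366] ang [-0.001  0.006  0.061] F [ 0.  -0.2  0.4] w 0.764 yaw 0.31
```

View pics/b3.png

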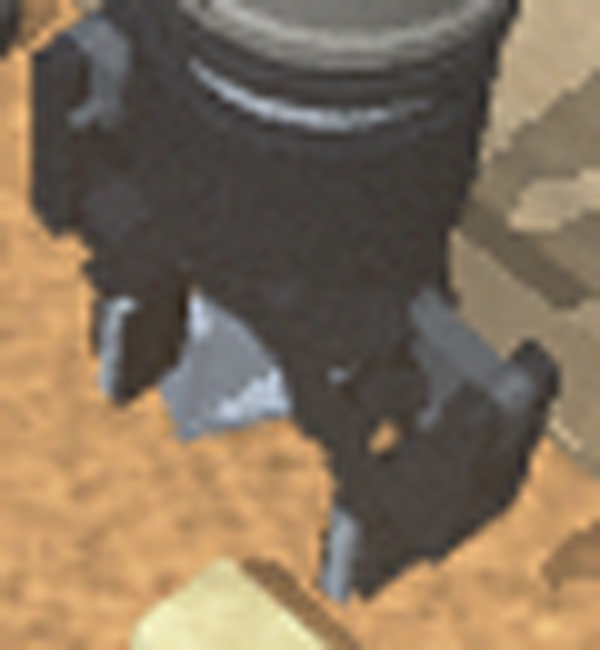

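```bash
python3 - <<'E'
from h import *
c=ld('scene1')
for z in(.04,.05,.06):
  print(z,[unproj(c,310+u/10,220+v/10,z)[:2].round(4) for u,v in((322,590),(347,602),(98,388),(120,404))])
E
```

```text
0.04 [array([ 0.4597, -0.2943]), array([ 0.4619, -0.3004]), array([ 0.4592, -0.2171]), array([ 0.4601, -0.2241])]
0.05 [array([ 0.4543, -0.2982]), array([ 0.4565, -0.3044]), array([ 0.4538, -0.2219]), array([ 0.4547, -0.2288])]
0.06 [array([ 0.4489, -0.3022]), array([ 0.451 , -0.3083]), array([ 0.4484, -0.2267]), array([ 0.4493, -0.2336])]
```

```bash
python3 - <<'E'
from h import *
from station import *
c=read_camera('scene');pickle.dump(c,open('scene2.pkl','wb'))
crop(c,270,200,390,310,6,'pics/b4.png')
o=get_obs();print(o['t'],o['eef_pos'])
c=ld('scene1')
E
```

```text
3.35 [ 0.44310423 -0.27912281  0.04150116]
```

View pics/b4.png

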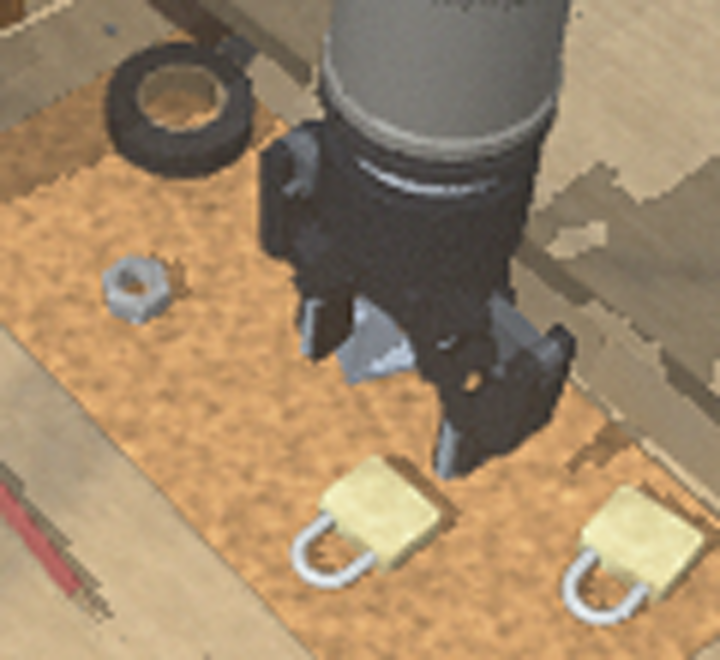

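```bash
python3 - <<'E'
from h import *
c=ld('top1');im=c['pixels'][185:235,355:405]
im=cv2.resize(im,None,fx=12,fy=12,interpolation=cv2.INTER_CUBIC);im=np.clip(im.astype(float)*2,0,255).astype(np.uint8)
for nm,P,col in(('A',[.442,-.279,.09],(0,0,255)),('B',[.466,-.263,.05],(0,255,0))):
    for sx in(-.011,.011):
        for y in(-.0395,-.0325,.0325,.0395):
            u,v=proj(c,[[P[0]+sx,P[1]+y,P[2]]])[0];cv2.circle(im,(int((u-355+.5)*12),int((v-185+.5)*12)),4,col,-1)
cv2.imwrite('pics/a3.png',im)
E
```

```text
(no output)
```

View pics/a3.png

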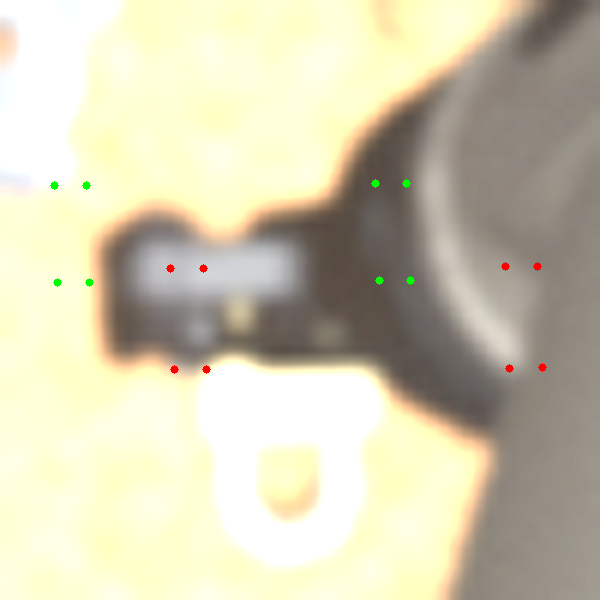

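Call:
jog_arm(dp=[[0.04,-0.06,0.2],[0.08,-0.12,0.5],[0.08,-0.12,0.8],[0.08,-0.12,0.8],[0.08,-0.12,0.8]], angular=[[0,0,0],[0,0,0],[0,0,0],[0,0,0],[0,0,0]], claw=[65,65,65,65,65])

```text
t: 3.85
eef_pos: [0.44, -0.282, 0.0202]
tool_rot: [-0.0, -0.002, 1.0, 0.0]
contact_force: [1.1, 0.1, 0.2]
gripper_width: 0.763
```

```bash
python3 d.py .441,-.282,.007,0;  python3 - <<'E'
from h import *
from station import *
c=read_camera('scene');pickle.dump(c,open('scene2.pkl','wb'))
crop(c,290,220,370,310,8,'pics/b5.png')
E
```

```text
t 3.85 p [ 0.44   -0.282   0.0202] dp [-0.04  -0.001  0.529] ang [ 0.004 -0.009  0.054] F [1.1 0.1 0.2] w 0.763 yaw 0.27
```

View pics/b5.png

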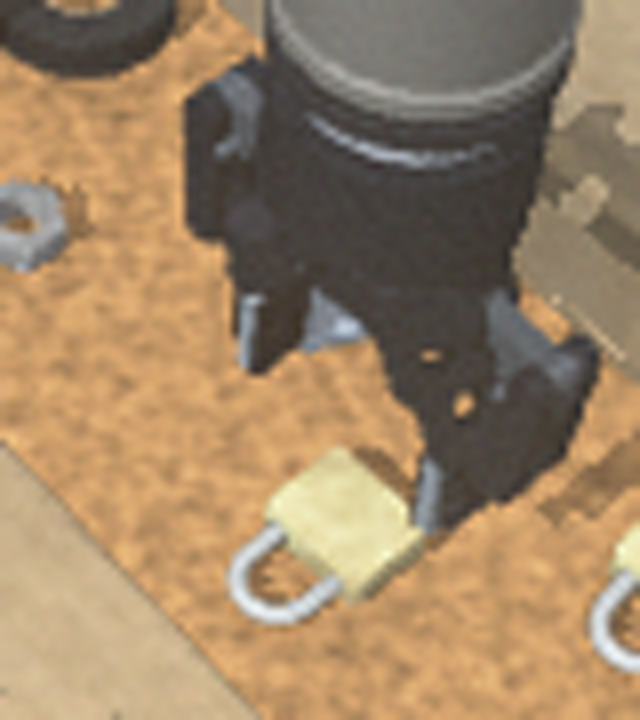

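```bash
python3 - <<'E'
from h import *
c=ld('scene2')
for z in(.03,.04,.05,.06,.07,.08):
  print(z,[unproj(c,290+u/8,220+v/8,z)[:2].round(4) for u,v in((420,522),(438,533),(242,367),(258,376))])
E
```

```text
0.03 [array([ 0.4532, -0.3032]), array([ 0.4546, -0.3093]), array([ 0.4508, -0.2286]), array([ 0.4523, -0.2342])]
0.04 [array([ 0.4479, -0.307 ]), array([ 0.4493, -0.3131]), array([ 0.4456, -0.2332]), array([ 0.447 , -0.2387])]
0.05 [array([ 0.4426, -0.3109]), array([ 0.444 , -0.3169]), array([ 0.4403, -0.2378]), array([ 0.4418, -0.2433])]
0.06 [array([ 0.4374, -0.3147]), array([ 0.4387, -0.3206]), array([ 0.4351, -0.2425]), array([ 0.4365, -0.2479])]
0.07 [array([ 0.4321, -0.3186]), array([ 0.4334, -0.3244]), array([ 0.4298, -0.2471]), array([ 0.4312, -0.2525])]
0.08 [array([ 0.4268, -0.3224]), array([ 0.4281, -0.3282]), array([ 0.4246, -0.2518]), array([ 0.426 , -0.2571])]
```

Call:
jog_arm(dp=[[0,0,0.1],[-0.04,0,0.2],[-0.04,0,0.3],[-0.04,0,0.4],[-0.04,0,0.4]], angular=[[0,0,0],[0,0,0],[0,0,0],[0,0,0],[0,0,0]], claw=[65,65,65,65,65])

```text
t: 4.4
eef_pos: [0.4411, -0.2819, 0.0102]
tool_rot: [-0.0, -0.002, 1.0, 0.0]
contact_force: [-0.5, -0.2, -0.7]
gripper_width: 0.76
```

```bash
python3 d.py .441,-.282,.007,0;  python3 - <<'E'
from h import *
from station import *
for n in('top','scene'):
  c=read_camera(n);pickle.dump(c,open(n+'2.pkl','wb'))
  crop(c,*((290,220,370,310,8,'pics/b6.png') if n=='scene' else (350,180,410,240,10,'pics/a6.png')))
E
```

```text
t 4.40 p [ 0.4411 -0.2819  0.0102] dp [ 0.002 -0.005  0.127] ang [ 0.003 -0.008  0.057] F [-0.5 -0.2 -0.7] w 0.760 yaw 0.29
```

View pics/b6.png

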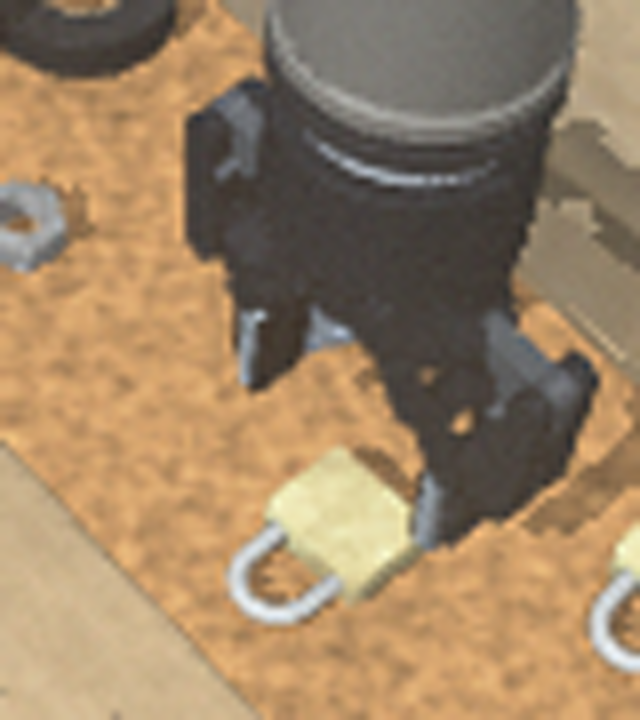

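View pics/a6.png

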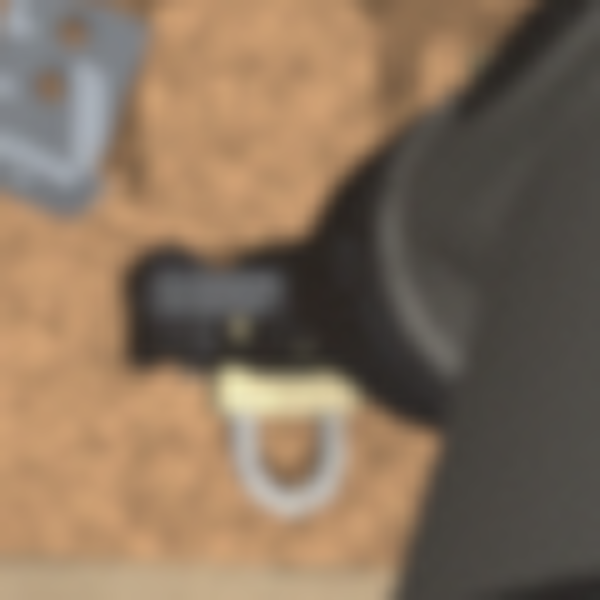

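```bash
python3 - <<'E'
from h import *
c=ld('scene2');t=ld('top2')
for z in(.015,.03,.05,.06,.08,.1,.13,.16):
  print(z,[unproj(c,290+u/8,220+v/8,z)[:2].round(4) for u,v in((418,540),(265,390))],'top',[unproj(t,350+u/10,180+v/10,z)[:2].round(4) for u,v in((130,365),(130,250),(160,270),(160,312))])
E
```

```text
0.015 [array([ 0.4561, -0.3015]), array([ 0.4583, -0.2325])] top [array([ 0.4356, -0.2403]), array([ 0.4678, -0.2413]), array([ 0.4622, -0.2495]), array([ 0.4504, -0.2491])]
0.03 [array([ 0.4483, -0.3072]), array([ 0.4504, -0.2393])] top [array([ 0.4341, -0.237 ]), array([ 0.4658, -0.238 ]), array([ 0.4603, -0.2461]), array([ 0.4486, -0.2457])]
0.05 [array([ 0.4378, -0.3148]), array([ 0.4399, -0.2483])] top [array([ 0.432 , -0.2327]), array([ 0.4632, -0.2336]), array([ 0.4577, -0.2415]), array([ 0.4463, -0.2412])]
0.06 [array([ 0.4326, -0.3186]), array([ 0.4347, -0.2529])] top [array([ 0.431 , -0.2305]), array([ 0.4619, -0.2314]), array([ 0.4565, -0.2393]), array([ 0.4452, -0.2389])]
0.08 [array([ 0.4222, -0.3262]), array([ 0.4242, -0.2619])] top [array([ 0.429 , -0.2261]), array([ 0.4593, -0.227 ]), array([ 0.4539, -0.2347]), array([ 0.4429, -0.2343])]
0.1 [array([ 0.4117, -0.3338]), array([ 0.4137, -0.271 ])] top [array([ 0.427 , -0.2217]), array([ 0.4566, -0.2226]), array([ 0.4514, -0.2301]), array([ 0.4406, -0.2298])]
0.13 [array([ 0.396 , -0.3452]), array([ 0.3979, -0.2845])] top [array([ 0.424 , -0.2151]), array([ 0.4527, -0.216 ]), array([ 0.4476, -0.2233]), array([ 0.4371, -0.223 ])]
0.16 [array([ 0.3804, -0.3566]), array([ 0.3822, -0.2981])] top [array([ 0.4209, -0.2086]), array([ 0.4487, -0.2094]), array([ 0.4438, -0.2165]), array([ 0.4337, -0.2161])]
```

Call:
jog_arm(dp=[[0,0,0.1],[0,0,0.1],[0,0,0.1],[0,0,0.1],[0,0,0.1]], angular=[[0,0,0],[0,0,0],[0,0,0],[0,0,0],[0,0,0]], claw=[60,50,40,36,36], grip_force=40)

```text
t: 5.0
eef_pos: [0.4414, -0.282, 0.0082]
tool_rot: [0.0, -0.002, 1.0, -0.0]
contact_force: [-0.0, -0.4, 0.3]
gripper_width: 0.424
```

```bash
python3 d.py .441,-.282,.007,0;  python3 - <<'E'
from h import *
from station import *
for n in('scene',):
  c=read_camera(n);pickle.dump(c,open(n+'2.pkl','wb'))
  crop(c,*((290,220,370,310,8,'pics/b7.png') if n=='scene' else (350,180,410,240,10,'pics/a6.png')))
E
```

```text
t 5.00 p [ 0.4414 -0.282   0.0082] dp [0.017 0.002 0.046] ang [-0.     0.002  0.057] F [-0.  -0.4  0.3] w 0.424 yaw 0.28
```

View pics/b7.png

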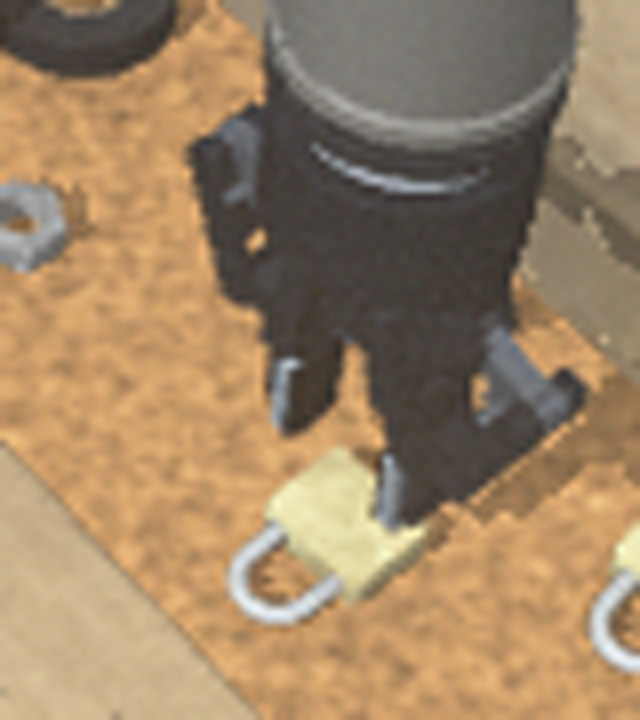

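```bash
python3 - <<'E'
from h import *
c=ld('scene2')
for z in(.02,.025,.03,.035,.04,.05,.06):
  print(z,[unproj(c,290+u/8,220+v/8,z)[:2].round(4) for u,v in((376,520),(400,527),(272,425),(290,437))])
E
```

```text
0.02 [array([ 0.4488, -0.2904]), array([ 0.4526, -0.2967]), array([ 0.4484, -0.2455]), array([ 0.4496, -0.2523])]
0.025 [array([ 0.4462, -0.2923]), array([ 0.45  , -0.2987]), array([ 0.4458, -0.2477]), array([ 0.447 , -0.2544])]
0.03 [array([ 0.4436, -0.2943]), array([ 0.4474, -0.3006]), array([ 0.4432, -0.2499]), array([ 0.4444, -0.2566])]
0.035 [array([ 0.441 , -0.2963]), array([ 0.4448, -0.3025]), array([ 0.4406, -0.2522]), array([ 0.4418, -0.2588])]
0.04 [array([ 0.4384, -0.2982]), array([ 0.4422, -0.3045]), array([ 0.438 , -0.2544]), array([ 0.4392, -0.2609])]
0.05 [array([ 0.4333, -0.3022]), array([ 0.437 , -0.3083]), array([ 0.4329, -0.2588]), array([ 0.434 , -0.2653])]
0.06 [array([ 0.4281, -0.3061]), array([ 0.4317, -0.3122]), array([ 0.4277, -0.2632]), array([ 0.4288, -0.2696])]
```

Call:
jog_arm(dp=[[0,0,0],[0,0,0],[0,0,0],[0,0,0.4],[0,0,0.8]], angular=[[0,0,0],[0,0,0],[0,0,0],[0,0,0],[0,0,0]], claw=[65,65,65,65,65])

```text
t: 5.55
eef_pos: [0.4415, -0.282, -0.0125]
tool_rot: [0.0, -0.003, 1.0, -0.0]
contact_force: [0.0, 0.5, 0.6]
gripper_width: 0.759
```

```bash
python3 d.py .441,-.282,-.02,0;  python3 - <<'E'
from h import *
from station import *
for n in('scene',):
  c=read_camera(n);pickle.dump(c,open(n+'2.pkl','wb'))
  crop(c,*((290,220,370,310,8,'pics/b8.png') if n=='scene' else (350,180,410,240,10,'pics/a6.png')))
E
```

```text
t 5.55 p [ 0.4415 -0.282  -0.0125] dp [0.021 0.    0.299] ang [-0.001  0.006  0.057] F [0.  0.5 0.6] w 0.759 yaw 0.29
```

View pics/b8.png

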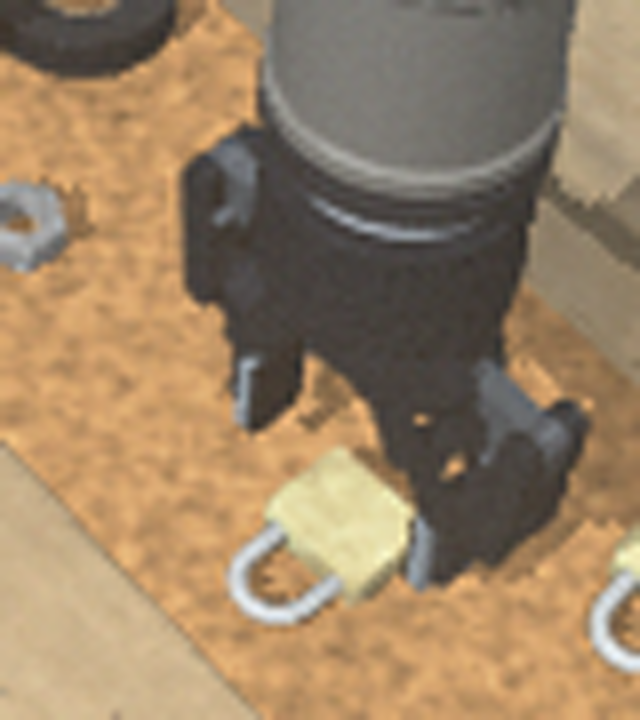

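```bash
python3 - <<'E'
from h import *
c=ld('scene2')
for z in(.01,.015,.02,.025,.03,.035,.04):
  a=[unproj(c,290+u/8,220+v/8,z)[:2].round(4) for u,v in((408,580),(432,590),(238,422),(258,432))]
  print(z,a,(a[0]+a[3])/2,a[3][1]-a[0][1])
E
```

```text
0.01 [array([ 0.4465, -0.3076]), array([ 0.4495, -0.3147]), array([ 0.4462, -0.2335]), array([ 0.4484, -0.2402])] [ 0.44745 -0.2739 ] 0.06739999999999999
0.015 [array([ 0.4439, -0.3095]), array([ 0.447 , -0.3165]), array([ 0.4437, -0.2358]), array([ 0.4459, -0.2424])] [ 0.4449  -0.27595] 0.06709999999999999
0.02 [array([ 0.4414, -0.3113]), array([ 0.4444, -0.3183]), array([ 0.4411, -0.238 ]), array([ 0.4433, -0.2446])] [ 0.44235 -0.27795] 0.06670000000000001
0.025 [array([ 0.4388, -0.3132]), array([ 0.4418, -0.3201]), array([ 0.4386, -0.2403]), array([ 0.4407, -0.2469])] [ 0.43975 -0.28005] 0.06629999999999997
0.03 [array([ 0.4363, -0.315 ]), array([ 0.4393, -0.322 ]), array([ 0.436 , -0.2425]), array([ 0.4382, -0.2491])] [ 0.43725 -0.28205] 0.06590000000000001
0.035 [array([ 0.4337, -0.3169]), array([ 0.4367, -0.3238]), array([ 0.4335, -0.2448]), array([ 0.4356, -0.2513])] [ 0.43465 -0.2841 ] 0.06559999999999999
0.04 [array([ 0.4312, -0.3188]), array([ 0.4342, -0.3256]), array([ 0.4309, -0.247 ]), array([ 0.4331, -0.2535])] [ 0.43215 -0.28615] 0.06529999999999997
```

Call:
jog_arm(dp=[[0,0,0.2],[0,0,0.4],[0,0,0.5],[0,0,0.6],[0,0,0.6]], angular=[[0,0,0],[0,0,0],[0,0,0],[0,0,0],[0,0,0]], claw=[65,65,65,65,65])

```text
t: 6.1
eef_pos: [0.4412, -0.282, -0.0272]
tool_rot: [-0.0, -0.002, 1.0, 0.0]
contact_force: [-0.1, -0.2, 1.4]
gripper_width: 0.76
```

```bash
python3 d.py .441,-.282,-.03,0;  python3 - <<'E'
from h import *
from station import *
for n in('scene',):
  c=read_camera(n);pickle.dump(c,open(n+'2.pkl','wb'))
  crop(c,*((290,220,370,310,8,'pics/b9.png') if n=='scene' else (350,180,410,240,10,'pics/a6.png')))
E
```

```text
t 6.10 p [ 0.4412 -0.282  -0.0272] dp [0.009 0.001 0.114] ang [ 0.002 -0.004  0.055] F [-0.1 -0.2  1.4] w 0.760 yaw 0.28
```

View pics/b9.png

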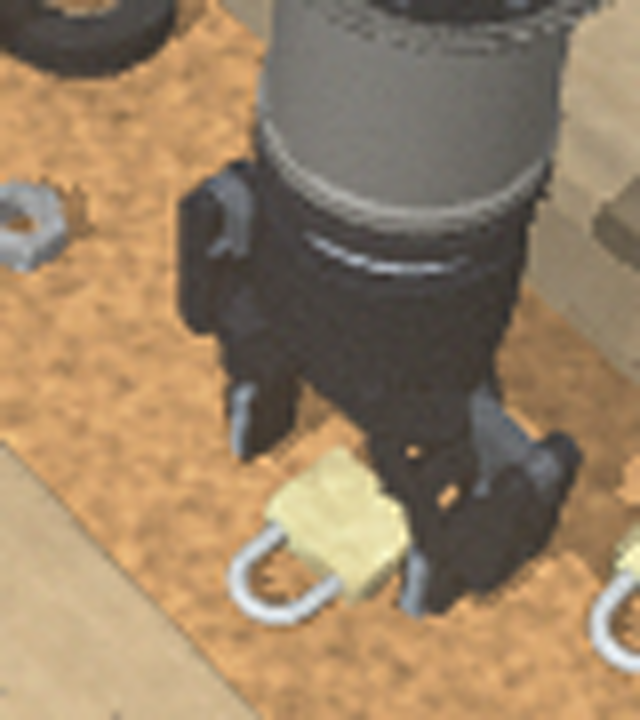

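Call:
jog_arm(dp=[[0,0,0.08],[0,0,0.08],[0,0,0.08],[0,0,0.08],[0,0,0.08]], angular=[[0,0,0],[0,0,0],[0,0,0],[0,0,0],[0,0,0]], claw=[55,45,35,30,30], grip_force=45)

```text
t: 6.65
eef_pos: [0.4414, -0.2821, -0.0286]
tool_rot: [0.0, -0.002, 1.0, 0.0]
contact_force: [-1.5, 0.5, 5.6]
gripper_width: 0.45
```

```bash
python3 d.py .441,-.282,.08,0;  python3 - <<'E'
from h import *
from station import *
for n in('scene',):
  c=read_camera(n);pickle.dump(c,open(n+'2.pkl','wb'))
  crop(c,*((290,220,370,310,8,'pics/b10.png') if n=='scene' else (350,180,410,240,10,'pics/a6.png')))
E
```

```text
t 6.65 p [ 0.4414 -0.2821 -0.0286] dp [ 1.500e-02  3.000e-03 -4.345e+00] ang [0.001 0.003 0.056] F [-1.5  0.5  5.6] w 0.450 yaw 0.28
```

View pics/b10.png

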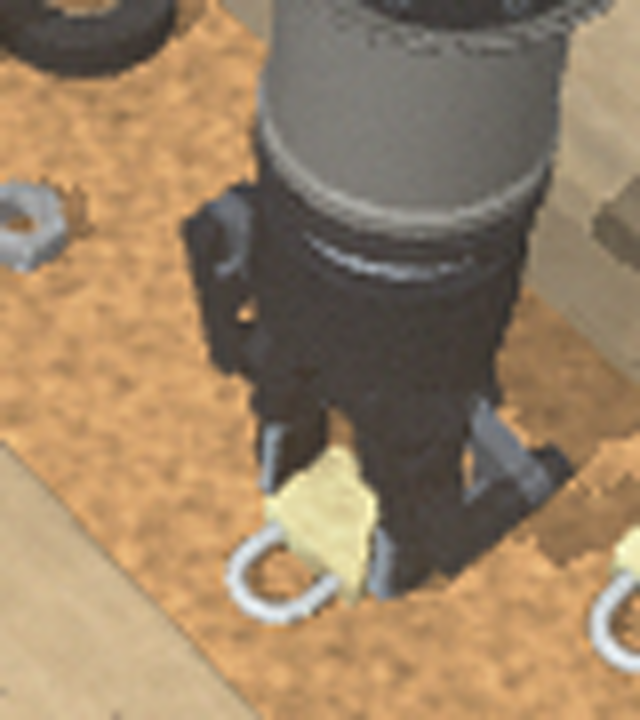

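Call:
jog_arm(dp=[[0,0,-0.4],[0,0,-1.2],[0,0,-2.2],[0,0,-3.2],[0,0,-4]], angular=[[0,0,0],[0,0,0],[0,0,0],[0,0,0],[0,0,0]], claw=[30,30,30,30,30])

```text
t: 7.2
eef_pos: [0.4414, -0.2822, 0.0727]
tool_rot: [0.0, -0.002, 1.0, -0.0]
contact_force: [1.5, -0.8, -2.1]
gripper_width: 0.451
```

```bash
python3 d.py .48,-.08,.07,-3 .4695,.0903,.07,-5.3;  python3 - <<'E'
from h import *
from station import *
for n in('scene',):
  c=read_camera(n);pickle.dump(c,open(n+'2.pkl','wb'))
  crop(c,*((270,180,390,310,5,'pics/b11.png') if n=='scene' else (350,180,410,240,10,'pics/a6.png')))
E
```

```text
t 7.20 p [ 0.4414 -0.2822  0.0727] dp [-1.583  8.08   0.105] ang [-0.004  0.007  0.654] F [ 1.5 -0.8 -2.1] w 0.451 yaw 0.27
t 7.20 p [ 0.4414 -0.2822  0.0727] dp [-1.195 14.894  0.102] ang [-0.004  0.007  1.114] F [ 1.5 -0.8 -2.1] w 0.451 yaw 0.27
```

View pics/b11.png

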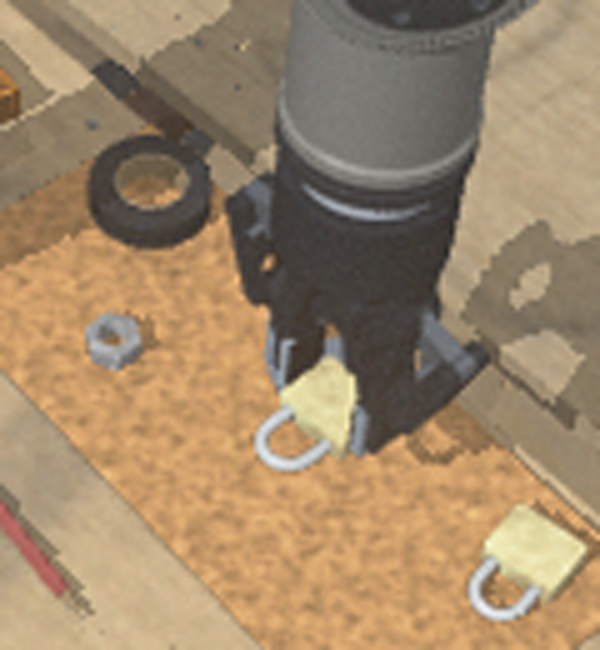

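Call:
jog_arm(dp=[[-0.2,1.2,0],[-0.5,2.7,0],[-0.8,4.2,0],[-1.1,5.7,0],[-1.2,7.2,0]], angular=[[0,0,0.1],[0,0,0.2],[0,0,0.4],[0,0,0.6],[0,0,0.7]], claw=[30,30,30,30,30])

```text
t: 7.75
eef_pos: [0.4709, -0.1003, 0.071]
tool_rot: [0.0, 0.028, 1.0, -0.0]
contact_force: [1.0, 0.3, -2.1]
gripper_width: 0.455
```

```bash
python3 d.py .4695,.0903,.07,-5.3
```

```text
t 7.75 p [ 0.4709 -0.1003  0.071 ] dp [0.488 7.609 0.041] ang [-0.001  0.007  0.411] F [ 1.   0.3 -2.1] w 0.455 yaw -3.24
```

Call:
jog_arm(dp=[[0.1,1.5,0],[0.2,3.1,0],[0.3,4.7,0],[0.4,6.3,0],[0.49,7.61,0]], angular=[[0,0,0.1],[0,0,0.2],[0,0,0.3],[0,0,0.4],[0,0,0.4]], claw=[30,30,30,30,30])

```text
t: 8.25
eef_pos: [0.4684, 0.0911, 0.071]
tool_rot: [-0.0, 0.045, 0.999, 0.0]
contact_force: [0.4, -0.1, -1.5]
gripper_width: 0.457
```

Call:
jog_arm(dp=[[0,0,0.4],[0,0,0.9],[0,0,1.4],[0,0,1.8],[0,0,1.8]], angular=[[0,0,0],[0,0,0],[0,0,0],[0,0,0],[0,0,0]], claw=[30,30,30,30,30])

```text
t: 8.75
eef_pos: [0.4676, 0.0871, 0.0244]
tool_rot: [-0.002, 0.047, 0.999, -0.001]
contact_force: [0.3, -0.3, -1.5]
gripper_width: 0.45
```

```bash
python3 d.py .4695,.0903,-.0255,-5.3;python3 - <<'E'
from h import *
from station import *
for n in('scene','top'):
  c=read_camera(n);pickle.dump(c,open(n+'2.pkl','wb'))
  crop(c,*((180,110,300,230,5,'pics/b12.png') if n=='scene' else (190,165,290,245,6,'pics/a12.png')))
E
```

```text
t 8.75 p [0.4676 0.0871 0.0244] dp [-0.07   0.138  1.995] ang [-0.021 -0.034 -0.008] F [ 0.3 -0.3 -1.5] w 0.450 yaw -5.34
```

View pics/b12.png

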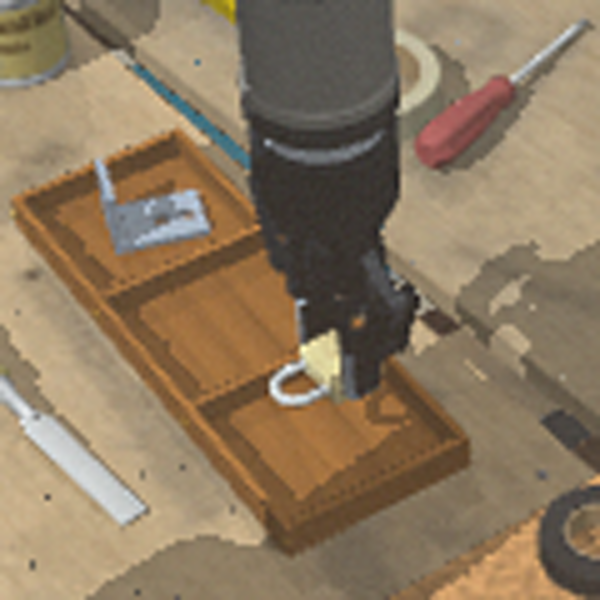

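View pics/a12.png

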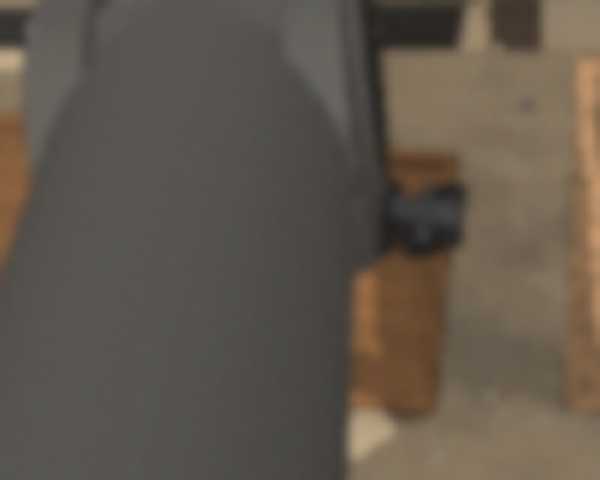

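Call:
jog_arm(dp=[[-0.05,0.1,0.4],[-0.07,0.14,0.9],[-0.07,0.14,1.4],[-0.07,0.14,1.75],[-0.07,0.14,1.75]], angular=[[0,0,0],[0,0,0],[0,0,0],[0,0,0],[0,0,0]], claw=[30,30,30,30,30])

```text
t: 9.35
eef_pos: [0.4697, 0.0917, -0.0192]
tool_rot: [-0.001, 0.046, 0.999, -0.001]
contact_force: [-0.4, 0.1, -2.3]
gripper_width: 0.453
```

```bash
python3 d.py .4695,.0903,-.028,-5.3;python3 - <<'E'
from h import *
from station import *
for n in('scene',):
  c=read_camera(n);pickle.dump(c,open(n+'2.pkl','wb'))
  crop(c,*((210,150,290,230,8,'pics/b13.png') if n=='scene' else (190,165,290,245,6,'pics/a12.png')))
E
```

```text
t 9.35 p [ 0.4697  0.0917 -0.0192] dp [ 0.001 -0.054  0.351] ang [-0.015 -0.032  0.016] F [-0.4  0.1 -2.3] w 0.453 yaw -5.22
```

View pics/b13.png

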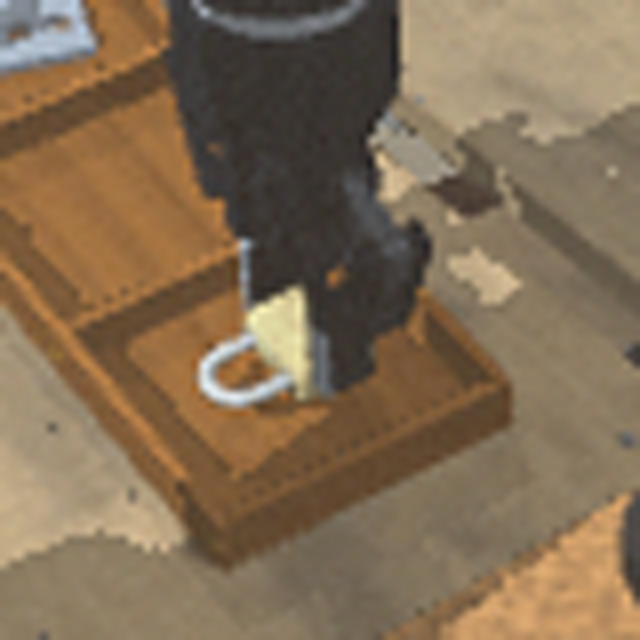

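Call:
jog_arm(dp=[[0,0,0.15],[0,0,0.28],[0,0,0.33],[0,0,0.33],[0,0,0.33]], angular=[[0,0,0],[0,0,0],[0,0,0],[0,0,0],[0,0,0]], claw=[30,30,30,30,30])

```text
t: 9.9
eef_pos: [0.4711, 0.0921, -0.0258]
tool_rot: [0.0, 0.046, 0.999, 0.0]
contact_force: [-0.2, 0.7, -1.2]
gripper_width: 0.45
```

Call:
jog_arm(dp=[[0,0,0.08],[0,0,0.12],[0,0,0.12],[0,0,0.12],[0,0,0.12]], angular=[[0,0,0],[0,0,0],[0,0,0],[0,0,0],[0,0,0]], claw=[30,30,30,30,30])

```text
t: 10.4
eef_pos: [0.4711, 0.0922, -0.0286]
tool_rot: [0.0, 0.046, 0.999, 0.0]
contact_force: [-0.9, -0.3, 6.9]
gripper_width: 0.455
```

Contact (about 7 N upward); release.

Call:
jog_arm(dp=[[0,0,0],[0,0,0],[0,0,0],[0,0,0],[0,0,-0.2]], angular=[[0,0,0],[0,0,0],[0,0,0],[0,0,0],[0,0,0]], claw=[44,52,55,55,55])

```text
t: 10.9
eef_pos: [0.4705, 0.0919, -0.0242]
tool_rot: [-0.001, 0.046, 0.999, -0.0]
contact_force: [-0.0, -0.1, -0.2]
gripper_width: 0.642
```

Call:
jog_arm(dp=[[0,0,-0.5],[0,0,-1.3],[0,0,-2.3],[0,0,-3.2],[0,0,-4]], angular=[[0,0,0],[0,0,0],[0,0,0],[0,0,0],[0,0,0]], claw=[55,55,55,55,55])

```text
t: 11.4
eef_pos: [0.4713, 0.0921, 0.0782]
tool_rot: [0.001, 0.046, 0.999, 0.0]
contact_force: [0.7, 0.4, 0.3]
gripper_width: 0.643
```

```bash
python3 d.py .48,-.02,.07,0 .4405,-.1322,.02,-2;python3 - <<'E'
from h import *
from station import *
for n in('scene',):
  c=read_camera(n);pickle.dump(c,open(n+'2.pkl','wb'))
  crop(c,*((180,130,300,230,6,'pics/b14.png') if n=='scene' else (190,165,290,245,6,'pics/a12.png')))
E
```

```text
t 11.40 p [0.4713 0.0921 0.0782] dp [-0.756 -4.432  0.326] ang [ 0.008  0.015 -1.047] F [0.7 0.4 0.3] w 0.643 yaw -5.24
t 11.40 p [0.4713 0.0921 0.0782] dp [ 0.411 -9.047  2.322] ang [ 0.008  0.015 -0.647] F [0.7 0.4 0.3] w 0.643 yaw -5.24
```

View pics/b14.png

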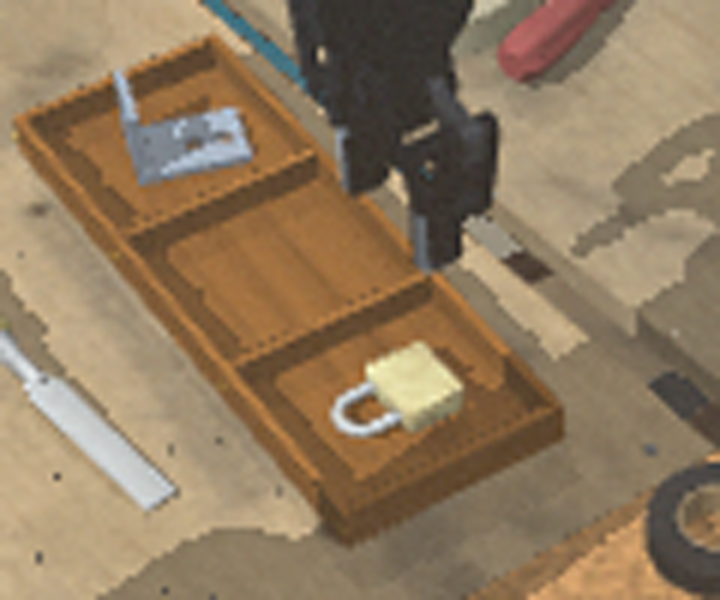

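Call:
jog_arm(dp=[[-0.1,-1.3,0],[-0.1,-2.9,0],[-0.1,-4.5,0],[0,-6.1,0],[0.2,-7.7,0.2]], angular=[[0,0,-0.1],[0,0,-0.2],[0,0,-0.4],[0,0,-0.6],[0,0,-0.65]], claw=[55,55,55,55,55])

```text
t: 11.95
eef_pos: [0.4491, -0.1008, 0.0723]
tool_rot: [0.001, 0.017, 1.0, 0.0]
contact_force: [0.6, 0.8, 0.7]
gripper_width: 0.647
```

```bash
python3 d.py .4405,-.1322,.01,-2
```

```text
t 11.95 p [ 0.4491 -0.1008  0.0723] dp [ 0.307 -1.269  2.489] ang [0.002 0.03  0.014] F [0.6 0.8 0.7] w 0.647 yaw -1.93
```

Call:
jog_arm(dp=[[0.2,-0.8,0.3],[0.3,-1.27,1],[0.3,-1.27,1.8],[0.3,-1.27,2.3],[0.3,-1.27,2.3]], angular=[[0,0,0],[0,0,0],[0,0,0],[0,0,0],[0,0,0]], claw=[55,55,55,55,55])

```text
t: 12.45
eef_pos: [0.4388, -0.1302, 0.0127]
tool_rot: [-0.001, 0.017, 1.0, 0.0]
contact_force: [0.8, -0.2, -0.1]
gripper_width: 0.641
```

```bash
python3 d.py .4405,-.1322,-.03,-2;python3 - <<'E'
from h import *
from station import *
for n in('scene',):
  c=read_camera(n);pickle.dump(c,open(n+'2.pkl','wb'))
  crop(c,*((250,185,330,275,8,'pics/b15.png') if n=='scene' else (190,165,290,245,6,'pics/a12.png')))
E
```

```text
t 12.45 p [ 0.4388 -0.1302  0.0127] dp [-0.074 -0.076  1.707] ang [ 0.004 -0.03   0.009] F [ 0.8 -0.2 -0.1] w 0.641 yaw -1.96
```

View pics/b15.png

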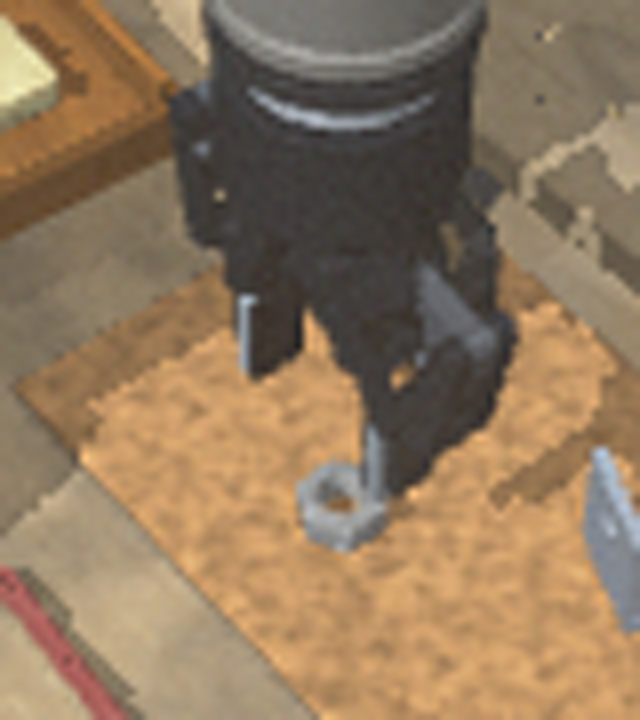

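Call:
jog_arm(dp=[[-0.07,-0.07,0.4],[-0.07,-0.07,0.9],[-0.07,-0.07,1.3],[-0.07,-0.07,1.48],[-0.07,-0.07,1.48]], angular=[[0,0,0],[0,0,0],[0,0,0],[0,0,0],[0,0,0]], claw=[55,55,55,55,50])

```text
t: 13.0
eef_pos: [0.4408, -0.1323, -0.0243]
tool_rot: [-0.001, 0.017, 1.0, 0.0]
contact_force: [0.2, 0.0, 0.1]
gripper_width: 0.587
```

```bash
python3 d.py .4405,-.1322,-.025,-2;python3 - <<'E'
from h import *
from station import *
for n in('scene',):
  c=read_camera(n);pickle.dump(c,open(n+'2.pkl','wb'))
  crop(c,*((250,185,330,275,8,'pics/b16.png') if n=='scene' else (190,165,290,245,6,'pics/a12.png')))
E
```

```text
t 13.00 p [ 0.4408 -0.1323 -0.0243] dp [0.014 0.005 0.029] ang [ 0.002 -0.021  0.006] F [0.2 0.  0.1] w 0.587 yaw -1.97
```

View pics/b16.png

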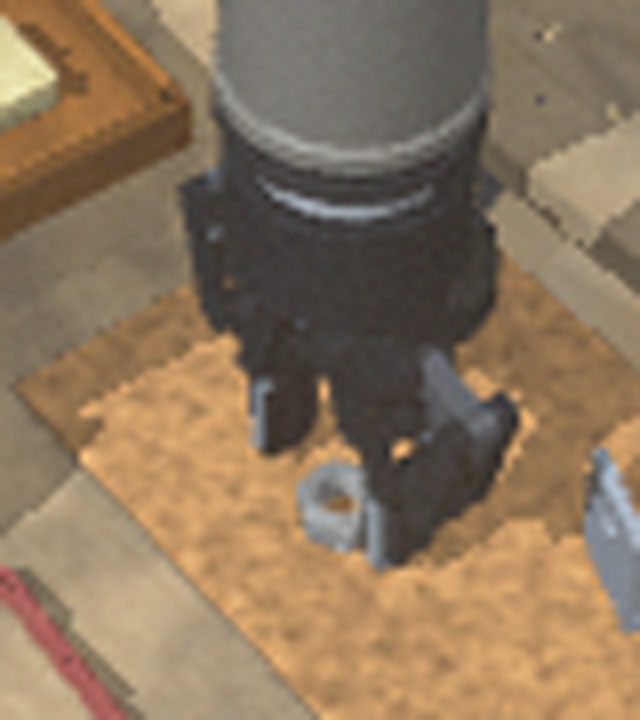

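Call:
jog_arm(dp=[[0,0,0],[0,0,0],[0,0,0],[0,0,0],[0,0,0]], angular=[[0,0,0],[0,0,0],[0,0,0],[0,0,0],[0,0,0]], claw=[42,32,22,15,15], grip_force=35)

```text
t: 13.55
eef_pos: [0.4419, -0.1325, -0.023]
tool_rot: [0.0, 0.017, 1.0, 0.0]
contact_force: [0.3, -1.1, 6.4]
gripper_width: 0.286
```

Call:
jog_arm(dp=[[0,0,0],[0,0,-0.4],[0,0,-1],[0,0,-1.6],[0,0,-2.2]], angular=[[0,0,0],[0,0,0],[0,0,0],[0,0,0],[0,0,0]], claw=[15,15,15,15,15])

```text
t: 14.05
eef_pos: [0.4415, -0.1325, 0.0326]
tool_rot: [0.0, 0.017, 1.0, -0.0]
contact_force: [0.6, -0.1, -1.3]
gripper_width: 0.287
```

```bash
python3 d.py .4656,.2008,.07,-5.3;python3 - <<'E'
from h import *
from station import *
for n in('scene',):
  c=read_camera(n);pickle.dump(c,open(n+'2.pkl','wb'))
  crop(c,*((250,185,330,275,8,'pics/b17.png') if n=='scene' else (190,165,290,245,6,'pics/a12.png')))
E
```

```text
t 14.05 p [ 0.4415 -0.1325  0.0326] dp [-0.506 13.356 -1.495] ang [-0.     0.     0.666] F [ 0.6 -0.1 -1.3] w 0.287 yaw -1.97
```

View pics/b17.png

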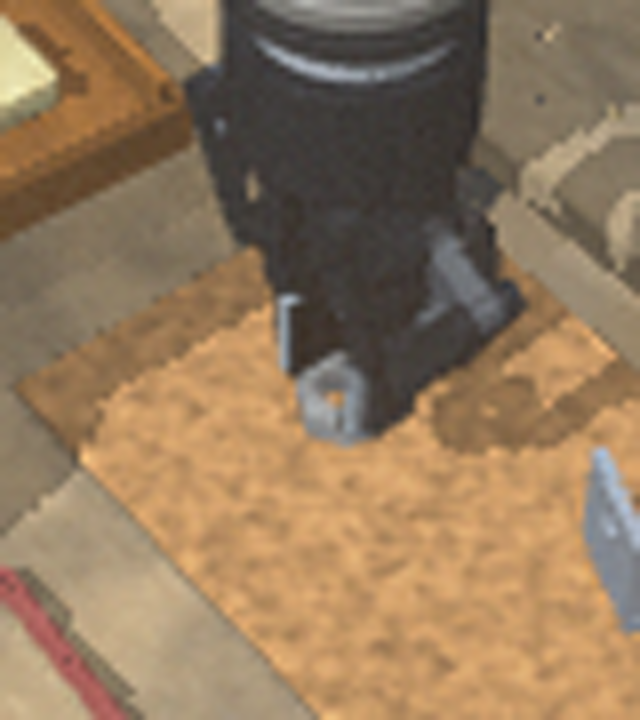

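Call:
jog_arm(dp=[[-0.1,0.9,-0.8],[-0.4,2.4,-1.3],[-0.7,3.9,-1.5],[-0.9,5.5,-1.5],[-1,7.1,-1.5]], angular=[[0,0,0.1],[0,0,0.2],[0,0,0.3],[0,0,0.4],[0,0,0.5]], claw=[15,15,15,15,15])

```text
t: 14.6
eef_pos: [0.4732, 0.0457, 0.0696]
tool_rot: [0.001, 0.039, 0.999, 0.0]
contact_force: [0.5, -0.0, -0.5]
gripper_width: 0.285
```

```bash
python3 d.py .4656,.2008,.07,-5.3
```

```text
t 14.60 p [0.4732 0.0457 0.0696] dp [ 0.792  6.159 -0.015] ang [0.006 0.015 0.159] F [ 0.5 -0.  -0.5] w 0.285 yaw -4.5
```

Call:
jog_arm(dp=[[0.2,1.3,0],[0.4,2.7,0],[0.6,4.2,0],[0.75,5.5,0],[0.79,6.16,0]], angular=[[0,0,0],[0,0,0.1],[0,0,0.1],[0,0,0.15],[0,0,0.15]], claw=[15,15,15,15,15])

```text
t: 15.1
eef_pos: [0.4644, 0.2025, 0.0691]
tool_rot: [0.0, 0.044, 0.999, 0.001]
contact_force: [-0.5, -0.5, -0.2]
gripper_width: 0.29
```

Call:
jog_arm(dp=[[0,0,0.5],[0,0,1.2],[0,0,2],[0,0,2.6],[0,0,2.6]], angular=[[0,0,0],[0,0,0],[0,0,0],[0,0,0],[0,0,0]], claw=[15,15,15,15,15])

```text
t: 15.6
eef_pos: [0.4634, 0.1957, 0.0018]
tool_rot: [-0.002, 0.047, 0.999, -0.002]
contact_force: [-0.2, -0.7, -0.1]
gripper_width: 0.289
```

```bash
python3 d.py .4656,.2008,-.023,-5.3;python3 - <<'E'
from h import *
from station import *
for n in('scene',):
  c=read_camera(n);pickle.dump(c,open(n+'2.pkl','wb'))
  crop(c,*((180,110,280,210,6,'pics/b18.png') if n=='scene' else (190,165,290,245,6,'pics/a12.png')))
E
```

```text
t 15.60 p [0.4634 0.1957 0.0018] dp [-0.073  0.214  0.992] ang [-0.044 -0.04  -0.014] F [-0.2 -0.7 -0.1] w 0.289 yaw -5.37
```

View pics/b18.png

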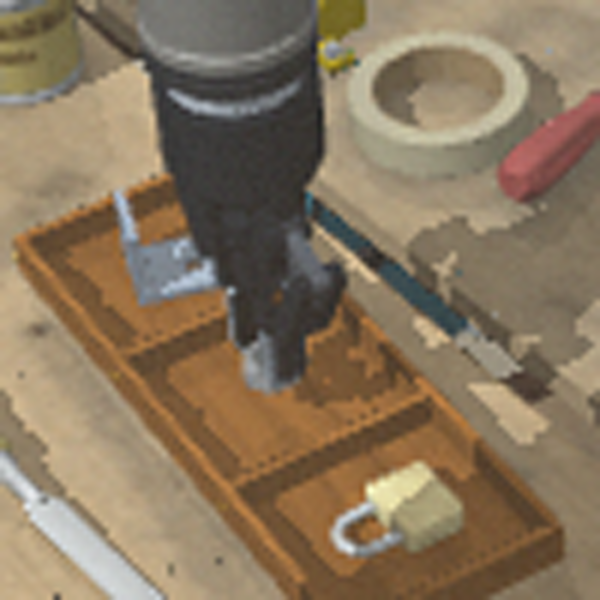

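Call:
jog_arm(dp=[[0,0.05,0.3],[-0.05,0.1,0.6],[-0.05,0.1,0.85],[-0.05,0.1,0.95],[-0.05,0.1,0.95]], angular=[[0,0,0],[0,0,0],[0,0,0],[0,0,0],[0,0,0]], claw=[15,15,15,15,15])

```text
t: 16.15
eef_pos: [0.4662, 0.2014, -0.02]
tool_rot: [-0.0, 0.045, 0.999, -0.0]
contact_force: [-0.7, 0.5, 0.1]
gripper_width: 0.284
```

Call:
jog_arm(dp=[[0,0,0.05],[0,0,0.1],[0,0,0.12],[0,0,0.12],[0,0,0.12]], angular=[[0,0,0],[0,0,0],[0,0,0],[0,0,0],[0,0,0]], claw=[15,15,15,15,15])

```text
t: 16.65
eef_pos: [0.4665, 0.2016, -0.0226]
tool_rot: [0.0, 0.046, 0.999, 0.0]
contact_force: [-0.1, 0.4, -0.7]
gripper_width: 0.284
```

Call:
jog_arm(dp=[[0,0,0.03],[0,0,0.06],[0,0,0.06],[0,0,0.06],[0,0,0.06]], angular=[[0,0,0],[0,0,0],[0,0,0],[0,0,0],[0,0,0]], claw=[15,15,15,15,15])

```text
t: 17.15
eef_pos: [0.4666, 0.2016, -0.023]
tool_rot: [-0.0, 0.046, 0.999, 0.0]
contact_force: [-4.2, -1.9, 15.2]
gripper_width: 0.286
```

Contact (15 N). Release and retreat.

Call:
jog_arm(dp=[[0,0,-0.04],[0,0,-0.04],[0,0,-0.04],[0,0,-0.1],[0,0,-0.2]], angular=[[0,0,0],[0,0,0],[0,0,0],[0,0,0],[0,0,0]], claw=[30,38,45,48,48])

```text
t: 17.65
eef_pos: [0.4663, 0.2014, -0.0193]
tool_rot: [-0.0, 0.046, 0.999, -0.0]
contact_force: [0.7, 0.2, 0.1]
gripper_width: 0.562
```

Call:
jog_arm(dp=[[0,0,-0.4],[0,0,-1.2],[0,0,-2.5],[0,0,-4],[0,0,-5.5]], angular=[[0,0,0],[0,0,0],[0,0,0],[0,0,0],[0,0,0]], claw=[48,48,48,48,48])

```text
t: 18.15
eef_pos: [0.4662, 0.2012, 0.1203]
tool_rot: [-0.0, 0.046, 0.999, -0.0]
contact_force: [0.4, 0.3, -0.2]
gripper_width: 0.562
```

Call:
jog_arm(dp=[[0,-1.2,-0.5],[0,-2.7,-0.8],[0,-4.2,-1],[0,-5.7,-1],[0,-7,-1]], angular=[[0,0,0],[0,0,0],[0,0,0],[0,0,0],[0,0,0]], claw=[48,48,48,48,48])

```text
t: 18.65
eef_pos: [0.4502, 0.0253, 0.1443]
tool_rot: [0.0, 0.046, 0.999, 0.0]
contact_force: [0.3, 1.2, -0.6]
gripper_width: 0.564
```

Call:
jog_arm(dp=[[0,-1.2,0],[0,-2.4,0],[0,-2.4,0],[0,-2.4,0],[0,-2.4,0]], angular=[[0,0,0],[0,0,0],[0,0,0],[0,0,0],[0,0,0]], claw=[48,48,48,48,48])

```text
t: 19.15
eef_pos: [0.4453, -0.0315, 0.1436]
tool_rot: [0.0, 0.045, 0.999, 0.0]
contact_force: [0.6, 0.3, 0.4]
gripper_width: 0.56
```

```bash
python3 d.py .4656,.2008,-.023,-5.3;python3 - <<'E'
from h import *
from station import *
for n in('scene','top'):
  c=read_camera(n);pickle.dump(c,open(n+'2.pkl','wb'))
  crop(c,*((180,110,300,230,6,'pics/b19.png') if n=='scene' else (135,160,285,250,5,'pics/a19.png')))
  if n=='scene':cv2.imwrite('pics/s19.png',c['pixels'])
E
```

```text
t 19.15 p [ 0.4453 -0.0315  0.1436] dp [0.026 9.323 6.67 ] ang [0.007 0.004 0.031] F [0.6 0.3 0.4] w 0.560 yaw -5.15
```

View pics/b19.png

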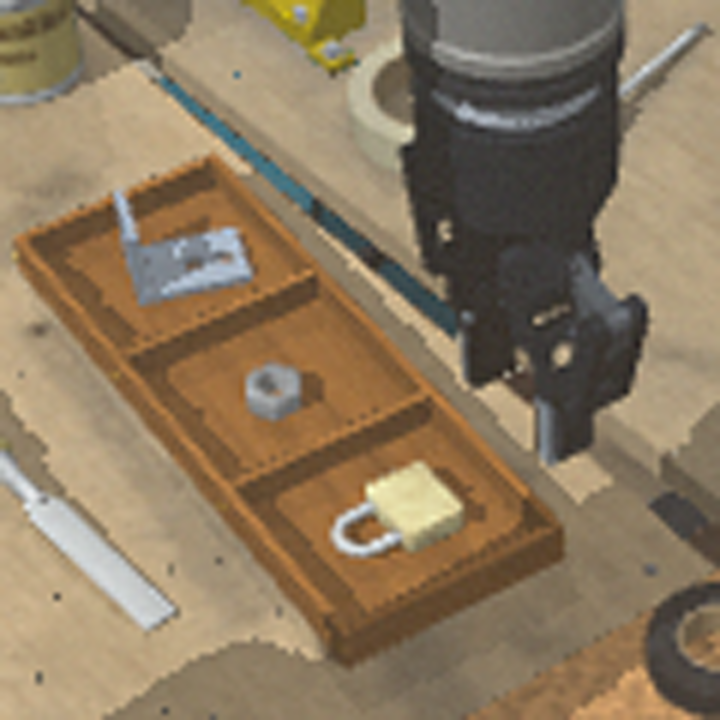

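View pics/a19.png

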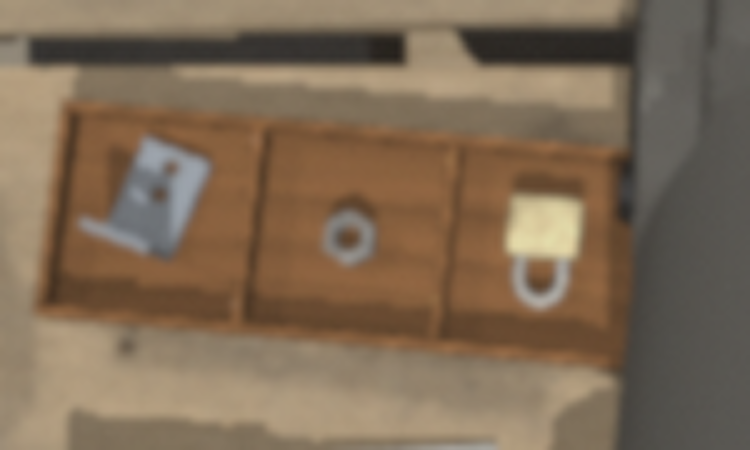

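View pics/s19.png

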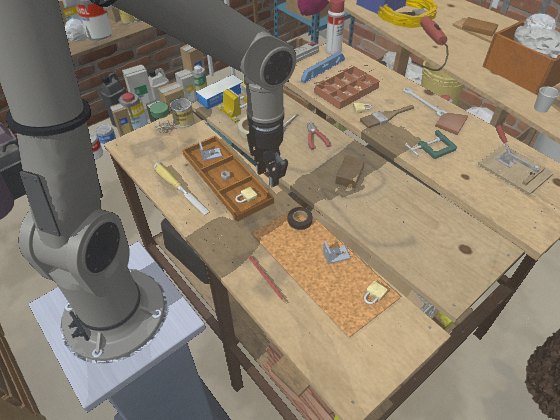

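The views show the bracket, nut and padlock each lying flat in their own compartment. In the top crop they are at about (145,195), (349,237) and (543,245). The spare padlock, spare bracket and tape are still on the mat, and the arm is clear.

```bash
python3 -c "
from station import *
print(hand_in(), get_obs()['t'])"
```

```text
the job is handed in; nothing more can be done
the job is handed in; nothing more can be done
```

The kit is complete and handed in, with the last state read at about 19 s of the 58 s allowed. The tray already held a bracket, so I took the nearer padlock and the nut from the mat. The padlock went in the near-end compartment (smaller y) and the nut in the middle one.

**Last checks:** the final scene and top pictures show one item per compartment, each flat and the same way up as at the start. The spare padlock, spare bracket and tape are still on the mat. The gripper was clear above the bench, with no contact force beyond sensor noise.

**What disagreed:** the measured tool height did not match the cameras. With the fingers about 36 mm open, their tips were roughly 35 mm higher than the reported TCP height. My first close on the padlock, at a reported height of 8 mm, therefore shut on air above it without touching anything. I then set heights from the pictures and contact force, and the grasps were good at readings of about -0.029 m for the padlock and -0.023 m for the nut. The highest force I saw reported was about 15 N, when setting the nut down.

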